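Check a tube-rotator gear against the master and sort the pair

TASK

Two loose drive gears lie on the deck of the gear checker: one has 12 teeth like the master gear, the other has 18. Slide the 12-tooth gear along the low fence into its corner so that its teeth mesh with the master, then turn the master anticlockwise by its crank pin as far as it will go while the gear stays in mesh. Then sort the two: the 12-tooth gear goes down the sloped white lane to lie flat against the stop, the 18-tooth gear goes all the way into the three-sided bay at the other end of the deck; do not disturb the things standing round the checker.

Things in the scene. Friction and masses are not known exactly. Their poses are not given: they have to be found in the camera images.
- station: Gear checker: low white box fixed on the bench, smooth metal deck (friction 0.2) 70 mm above it. Origin on the bench; x away from the robot, y left at yaw 0; deck x -132..125, y -302..165 mm. Deck walls 18 mm high: fence along x (face at y -52, x -16..80), end wall along y (face at x 70, y -52..11), bay at the -y end. Its place and yaw vary.
- lane: Sloped white plastic lane fixed to the checker: starts flush at the deck's edge (station y 165, centred on x -70 mm), falls 22 degrees to station +y, 160 mm to the stop, 104 mm wide inside, walls and stop 18 mm; slick (friction 0.2), gears slide down it. Origin: floor point under a gear's centre when at the stop (station -70, 272, 27). y down the slope, z square to floor.
- gear_12: Matching loose gear, black plastic, 12 coarse tapered teeth 8 mm wide at mid height; 90 mm over tips, 69 mm over roots, 20 mm thick, plain through bore 46 mm in diameter, 0.15 kg, slick. Lies flat; origin at the centre of its underside, z its axis. Drag it with fingertips in the bore, or pinch the rim (11.5 mm bore to root, 22 mm over a tooth).
- gear_18: The odd loose gear, black plastic, 18 finer teeth 5.5 mm wide; also 90 mm over the tips, 74 mm over the roots, 20 mm thick, bore 46 mm, about 0.15 kg, slick. Origin at the centre of its underside. Which gear lies on the left and which on the right varies.
- master (a joint): Angle of the master gear on its test post (rad): 0 at its clockwise stop, 2.0 at its anticlockwise stop, growing anticlockwise seen from above. Slight friction (0.015 N m); stays where it is left; starts between 0.05 and 0.35. The push that brings the gear into mesh may shift it.
- crank (a point): Middle of the grip of the master's crank pin: an upright black pin 14 mm in diameter that stands on the master's top face 26 mm from its axis, from 21 to 56 mm above the deck (this point is 41 mm above the deck). At joint 0 it lies in station direction 120 degrees from the axis (anticlockwise from station +x).
- master_axis (a point): Point on the deck under the axis of the master gear (station x 70, y 60 mm). The master is steel, 12 teeth, the same tooth form as the matching gear, 90 mm over the tips, its top face 21 mm above the deck; a 20 mm stub of the post stands 8 mm above that face.
- nest (a point): Deck point where the matching gear's centre lies when against fence and end wall, meshed (station x 24, y -6 mm), 80.5 mm from the master's axis; about 1.5 mm of play. The gear comes in from station -x; if tooth meets tooth head-on (the gear stops some 10 mm short), rock the master a little by its crank and push again. Turning the master anticlockwise draws it into the corner.
- bay (a point): Point on the deck inside the three-sided bay (station x -70, y -240 mm), where a gear's centre may lie. The bay is 112 mm wide inside along x, 110 mm deep, its mouth at station y = -185 mm open towards +y, its inner end at y = -295 mm.
- amber_bottle: Bystander: amber bottle, 72 mm in diameter, 150 mm tall; origin under its centre.
- white_bottle: Bystander: white jar, 68 mm in diameter, 120 mm tall; origin under its centre.
- yellow_bin: Bystander: open yellow bin 120 x 160 x 100 mm; origin under its centre.
- tip_box: Bystander: closed blue box 85 x 120 x 55 mm; origin under its centre.

How it is judged:
On the way, in this order (a step that is already met when the one before it is completed fails the run):
1. the 12-tooth gear lies flat on the deck in mesh with the master (horizontal distance between gear_12 and master_axis below 0.0845 m and z of gear_12 in the frame of station between 0.064 and 0.076 m), for 0.2 s.
2. the master has been turned to its anticlockwise stop with the 12-tooth gear in mesh (all of step 1 and value of joint master above 1.8 rad), for 0.1 s.
At the end, for the whole second after the job is handed in: The 12-tooth gear rests flat in the lane against the stop (centre within 8 mm along and 12 mm across of the resting point); the 18-tooth gear rests flat on the deck in the bay (centre beyond station y = -220 mm, within 20 mm of the bay's centre line) (y of gear_12 in the frame of lane between -0.008 and 0.008 m and x of gear_12 in the frame of lane between -0.012 and 0.012 m and z of gear_12 in the frame of lane between -0.006 and 0.006 m and angle between the z axis of gear_12 and the z axis of lane, either way round below 0.12 rad and linear speed of each of gear_12, gear_18 below 0.02 m/s and x of gear_18 in the frame of station between -0.09 and -0.05 m and y of gear_18 in the frame of station between -0.262 and -0.22 m and z of gear_18 in the frame of station between 0.064 and 0.076 m and angle between the z axis of gear_18 and the z axis of station, either way round below 0.1 rad); the robot touches nothing.
It fails at once if a bystander is moved more than 20 mm (distance of any of amber_bottle, white_bottle, yellow_bin, tip_box from where it was at the start of the episode above 0.02 m).
It also fails if it takes over 72 s, if anything falls off the work surface, if the arm or the gripper's body presses on something with over 40 N, if the wrist force passes 120 N, or if a joint passes its speed limit or range.

ROBOT

A 7-joint arm with a two-finger parallel gripper is mounted at the origin on the work surface. World frame = base frame: x ahead of the robot, y to its left, z up, the work surface at z = 0. Lengths are in m, angles in rad, forces in N, time in s.
With the tool pointing down it reaches from about 0.425 to 0.825 m from the base axis. Payload 3.6 kg.
Tool frame: the origin (TCP) lies at the very end of the fingers, on their centre line; the grasp point (between the pads) lies 19 mm behind it; y points along the fingers, x is the direction in which the jaws open and shut, and the axes are right-handed (so a half turn about y gives the same grasp; the last joint's range is limited). The gripper opens to 85 mm and grips with 20 to 120 N. Pads are 22 mm wide; open, the fingers measure 114 mm over their backs; the gripper's body (76 mm by 85 mm) begins 54 mm behind the grasp point. The pads swing forward as they close: fully open they stand 13 mm farther back than shut.
Start: joints at [1.294, 0.615, -0.013, 1.423, 0.008, 1.103, -0.04], TCP at [0.161, -0.63, 0.231] pointing down, gripper open.
Joint ranges: [-3.12, 3.12], [-0.3, 2.06], [-1.34, 1.32], [0.26, 2.42], [-1.36, 4.5], [0.01, 1.98], [-2.84, 2.84]. Speed limits (rad/s): [2.79, 2.79, 3.14, 3.14, 3.14, 3.14, 3.14].

INTERFACE

Orientations are given as a unit quaternion [x, y, z, w].
In Python, from workcell import monitor, capture, camera_model, hand_in gives the robot as it stands. The module is installed in compiled form; this text tells all that it offers.
- The arm moves only by the tool send_rows, never from a script. Its argument "rows" is text: rows parted by semicolons, each of 5 numbers parted by spaces: the shift along the tool's x, y, z in m, then the turn about the tool's y in degrees, then the gripper's target within -1 to 1 (fully open at 1, half-way at 0, shut at -1). A call has 1 to 12 rows; each row is the pose to reach, as a shift and turn from the pose measured when the call began, along the tool's axes at that moment; what a row does not reach only later rows make up. A row lasts 1/8 s, in which the tool goes at most 62.5 mm and 10.7 degrees, less where a joint would pass 70% of its speed; a pose out of reach is approached as far as the arm can. A call with a gripper value outside its range is refused whole. The fingers move at their own pace and stop on an object; "squeeze" is the grip in N (left out, the last holds). Time passes only in rows, so rows that repeat a pose let the fingers close. It gives the time, the measured TCP pose, the force and the opening at its end, in the units of the state.
- monitor.get_state(): the state, without advancing time (a new reading comes with each control period).
- capture(name): name is "scene" or "top" or "wrist"; returns the picture (480x640x3 uint8, red, green, blue); there is no depth.
- camera_model(name): a dict with "fx", "fy", "cx", "cy" (pixels), "T" (4x4, takes a point from camera to world coordinates). Camera axes: x right, y up, looking along -z (the intrinsics and any distortion apply to the point x, -y, -z); pixel columns grow to the right and rows downward; lengths in m; the calibration is good to about 2 mm. A picture is of the moment at which its call begins: read the wrist's pose just before it. camera_model takes no time and is no camera call; for the wrist camera it gives the pose at the moment of the call.
- hand_in(): hands the job in, once; it reports no verdict.
The state is a dict: "time": time; "q": joint angles; "dq": joint speeds; "joint_efforts": joint torques, N m; "ee_pos": TCP position; "eef_rot": TCP orientation; "wrist_force": force on the tool from outside, world axes, zero at the start; "torque": the same for the moment, N m; "finger_gap": finger opening in m.
Only numpy, scipy, OpenCV 4.12 (cv2) and the standard library are available. Lean on these libraries where they do the work, as an engineer would, in place of code of your own. Each camera call takes 0.05 s, during which the arm holds its last target. There are 200 camera calls.

## Working session

There is one attempt and no reset: what is moved stays moved. The work goes in short steps, Python scripts to look and compute and a tool call to move; the robot and the scene stay as the last step left them, time stands still between calls to the robot, and variables do not carry over. Pictures are saved under pics/ and viewed, about 8 in all and at most 12, crops included, and the job is handed in when it is done.

Besides the shell and the picture viewer there is one more tool, called after ">>>" as name(argument=value, ...), one argument or row to a line, values as JSON. send_rows: Moves the arm, as the interface text tells. Its arguments: {"type":"object","properties":{"rows":{"type":"string"},"squeeze":{"type":"number"}},"required":["rows"]}

```bash
mkdir -p pics; python3 - <<'E'
from workcell import monitor,capture,camera_model
import cv2,numpy as np
s=monitor.get_state(); print({k:np.round(v,3).tolist() for k,v in s.items()})
for n in ("top","scene"):
    im=capture(n); cv2.imwrite(f"pics/{n}0.png",im[:,:,::-1]); m=camera_model(n); print(n,{k:np.round(v,4).tolist() if not isinstance(v,str) else v for k,v in m.items()})
m=camera_model("wrist");print(m)
E
```

```text
{'time': 0.0, 'q': [1.293, 0.616, -0.013, 1.425, 0.008, 1.103, -0.04], 'dq': [0.001, -0.002, -0.001, -0.001, -0.001, 0.0, 0.001], 'joint_efforts': [-0.0, -46.921, 0.259, -17.103, 0.01, 0.01, 0.0], 'ee_pos': [0.161, -0.629, 0.23], 'eef_rot': [-0.558, 0.434, -0.433, 0.559], 'wrist_force': [0.162, -0.074, 0.112], 'torque': [0.014, 0.021, 0.021], 'finger_gap': 0.085}
top {'fx': 537.5715, 'fy': 537.5715, 'cx': 332.5903, 'cy': 242.6904, 'T': [[0.0451, 0.9762, -0.2123, 0.3229], [-0.999, 0.043, -0.0147, -0.0626], [-0.0052, 0.2128, 0.9771, 1.278], [0.0, 0.0, 0.0, 1.0]]}
scene {'fx': 554.3619, 'fy': 554.3619, 'cx': 321.5868, 'cy': 240.1145, 'T': [[-0.8447, -0.4157, 0.3372, 1.108], [0.5353, -0.6529, 0.5359, 0.7349], [-0.0026, 0.6331, 0.774, 1.2423], [0.0, 0.0, 0.0, 1.0]]}
{'fx': 354.13975131993783, 'fy': 354.13975131993783, 'cx': 325.0857496194527, 'cy': 241.4866872735906, 'T': array([[ 0.2482219 ,  0.920332  ,  0.30228281,  0.23876754],
       [-0.96869986,  0.23664513,  0.07496436, -0.60902177],
       [-0.00254166, -0.31142911,  0.95026599,  0.37254206],
       [ 0.        ,  0.        ,  0.        ,  1.        ]])}
```

View pics/top0.png

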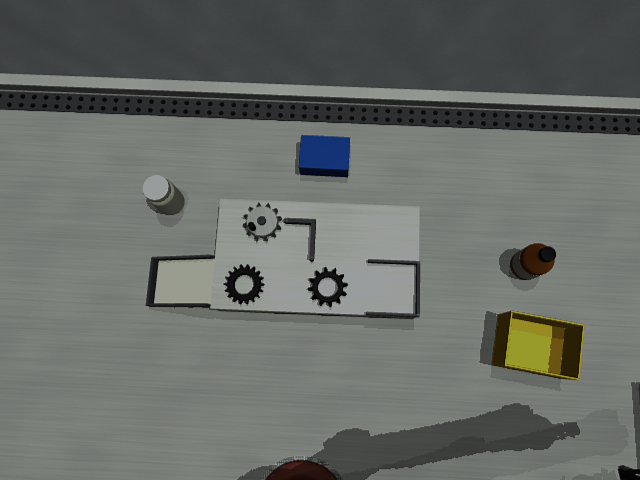

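View pics/scene0.png

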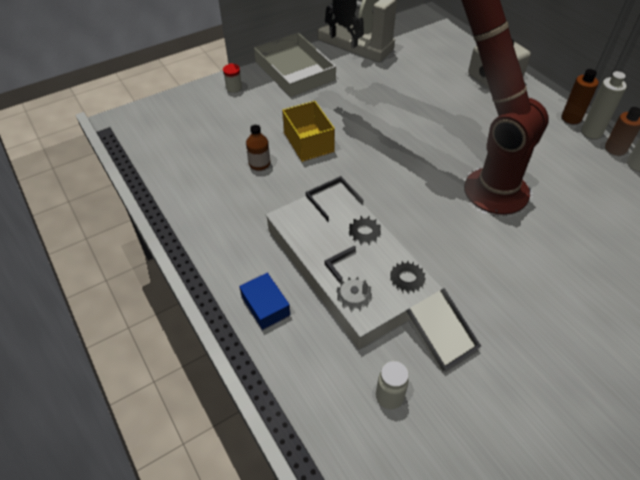

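Top view: the left gear at (244,285) looks finer (18 teeth) and the right one at (327,288) coarser (12). The master is at (262,221), the lane is on the left and the bay on the right. I'll enlarge both views.

```bash
python3 - <<'E'
import cv2,numpy as np
t=cv2.imread("pics/top0.png");s=cv2.imread("pics/scene0.png")
a=cv2.resize(t[195:323,205:425],(792,461),interpolation=cv2.INTER_CUBIC) #3.6x
cv2.imwrite("pics/c1.png",a)
b=cv2.resize(s[190:350,260:440],(720,640)[:2],interpolation=cv2.INTER_CUBIC)[:600] #4x
cv2.imwrite("pics/c2.png",b)
E
```

```text
(no output)
```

View pics/c1.png

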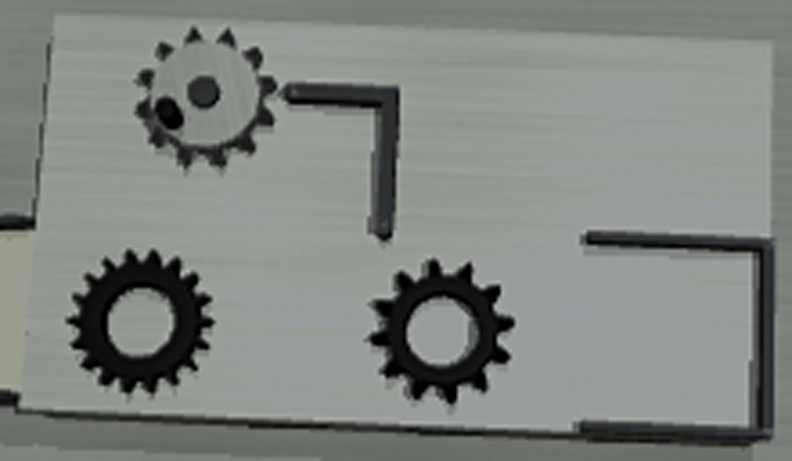

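View pics/c2.png

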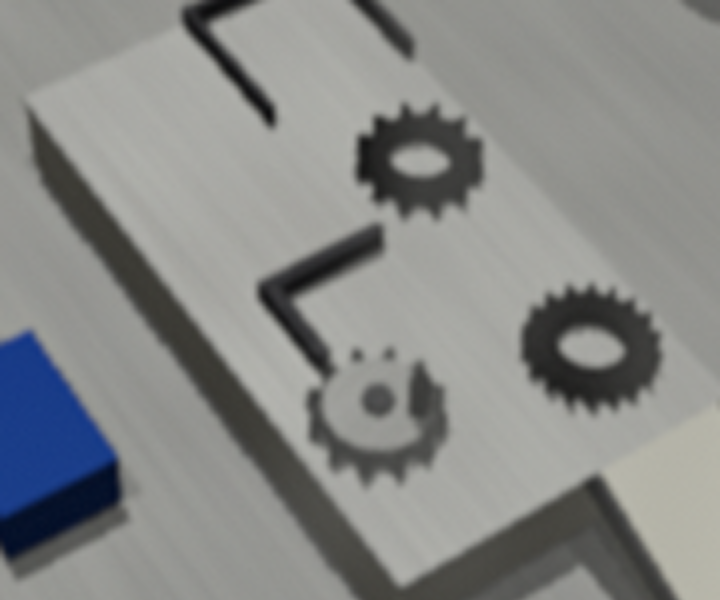

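The crops settle it: the right gear has 12 coarse teeth (bore centre at c1 (442,331), c2 (420,160)) and the left one has 18 (c1 (141,321), c2 (592,347)). The crank pin leans up-left from the master face at c1 (165,108). Next I'll fit the station pose from both views.

```bash
cat > h.py <<'E'
import numpy as np,cv2
from scipy.optimize import least_squares
from scipy.spatial.transform import Rotation as R
def proj(m,P):
    T=np.array(m["T"]);p=(np.atleast_2d(P)-T[:3,3])@T[:3,:3]
    return np.c_[m["cx"]+m["fx"]*p[:,0]/-p[:,2], m["cy"]-m["fy"]*p[:,1]/-p[:,2]]
def back(m,uv,z):
    T=np.array(m["T"]);uv=np.atleast_2d(uv)
    d=np.c_[(uv[:,0]-m["cx"])/m["fx"],-(uv[:,1]-m["cy"])/m["fy"],-np.ones(len(uv))]@T[:3,:3].T
    return T[:3,3]+d*((z-T[2,3])/d[:,2])[:,None]
def tri(ms,uvs):  # two views -> point
    f=lambda P:np.concatenate([(proj(m,P)[0]-uv) for m,uv in zip(ms,uvs)])
    r=least_squares(f,[.6,0,.08]);return r.x,np.abs(r.fun).max()
E
cat > a.py <<'E'
from h import *
from workcell import camera_model
t,s=camera_model("top"),camera_model("scene")
c1=lambda p:np.array([205,195])+(np.array(p)+.5)/3.6-.5
c2=lambda p:np.array([260,190])+(np.array(p)+.5)/4-.5
# station fit: points (sx,sy,sz), top uv, scene uv
pts=[((125,165,70),c1((53,14)),c2((403,588))),((125,-302,70),c1((773,41)),c2((27,97))),((-132,165,70),c1((17,409)),None),((70,60,99),c1((204,91)),c2((378,400)))]
def W(p,P):
    P=np.array(P)/1000;c,n=np.cos(p[2]),np.sin(p[2]);return np.array([p[0]+c*P[0]-n*P[1],p[1]+n*P[0]+c*P[1],P[2]+p[3]])
def f(p):
    o=[]
    for P,a,b in pts:
        o+=list(proj(t,W(p,P))[0]-a)
        if b is not None:o+=list(proj(s,W(p,P))[0]-b)
    return np.array(o)
r=least_squares(f,[.6,0,0,0],loss="soft_l1");p=r.x;print("station x y yaw dz",p.round(4));print(f(p).round(1))
def S(w):
    c,n=np.cos(p[2]),np.sin(p[2]);d=np.array(w[:2])-p[:2];return np.array([c*d[0]+n*d[1],-n*d[0]+c*d[1],w[2]])*1000
for n,a,b in [("g12",(442,331),(420,160)),("g18",(141,321),(592,347)),("post",(204,91),(378,400)),("crankTop",(162,103),(417,368))]:
    x,e=tri([t,s],[c1(a),c2(b)]);print(n,x.round(4),"err",e.round(1),"station",S(x).round(1), "at z: ",S(back(t,c1(a),dict(post=.099,crankTop=.126).get(n,.09))[0]).round(1))
for n,P in dict(g12nest=(24,-6,70),bay=(-70,-240,70),bayin=(-70,-250,70),edge=(-70,165,70),stop=(-70,272,27),master=(70,60,70),lead=(-75,-6,70)).items():
    w=W(p,P);print(n,w.round(4),"r",np.hypot(*w[:2]).round(3))
E
python3 a.py
```

```text
station x y yaw dz [5.55e-01 5.98e-02 1.50e-03 4.00e-04]
[ 0.2 -0.1 -0.3  0.1 -0.3  0.5 -0.6  0.3  0.1  0.1 -0.4 -0.1  0.4 -0.7]
g12 [ 0.4821 -0.0375  0.0803] err 0.0 station [-73.  -97.2  80.3] at z:  [-74.3 -97.4  90. ]
g18 [0.4799 0.1505 0.0801] err 0.1 station [-75.   90.8  80.1] at z:  [-76.1  88.9  90. ]
post [0.6256 0.1194 0.0961] err 0.0 station [70.7 59.5 96.1] at z:  [69.9 59.1 99. ]
crankTop [0.6079 0.1367 0.1372] err 1.0 station [ 53.   76.8 137.2] at z:  [ 54.3  80.2 126. ]
g12nest [0.579  0.0538 0.0704] r 0.582
bay [ 0.4854 -0.1803  0.0704] r 0.518
bayin [ 0.4854 -0.1903  0.0704] r 0.521
edge [0.4848 0.2247 0.0704] r 0.534
stop [0.4846 0.3317 0.0274] r 0.587
master [0.6249 0.1199 0.0704] r 0.636
lead [0.48   0.0537 0.0704] r 0.483
```

```bash
cat > mv.py <<'E'
# usage: mv.py X Y Z  [jawangle deg]: shift in current tool axes to world target, and turn about tool y
import sys
from h import *
from workcell import monitor
s=monitor.get_state();M=R.from_quat(s["eef_rot"]).as_matrix()
a=[float(v) for v in sys.argv[1:]]
print("t",round(s["time"],2),"pos",np.round(s["ee_pos"],4),"gap",np.round(s["finger_gap"],4),"F",np.round(s["wrist_force"],1))
print("tool x",M[:,0].round(3),"y",M[:,1].round(3),"z",M[:,2].round(3))
for i in range(0,len(a)//3*3,3): print(a[i:i+3],"shift",(M.T@(np.array(a[i:i+3])-s["ee_pos"])).round(4))
if len(a)%3:
    # turn so that tool x lies at angle a[-1] (mod 180) in world
    best=None
    for th in range(-180,180):
        v=M@R.from_rotvec([0,np.radians(th),0]).as_matrix()[:,0]
        d=abs((np.degrees(np.arctan2(v[1],v[0]))-a[-1]+90)%180-90)
        if d<1 and (best is None or abs(th)<abs(best)):best=th
    print("turn",best,"q7",s["q"][6])
E
python3 mv.py .482 -.0375 .2 .482 -.0375 .077 90
```

```text
t 0.1 pos [ 0.1612 -0.629   0.2302] gap 0.0856 F [-0.8  0.5  0.5]
tool x [ 0.248 -0.969 -0.002] y [-0.001  0.002 -1.   ] z [ 0.969  0.248 -0.   ]
[0.482, -0.0375, 0.2] shift [-0.4932  0.0314  0.4576]
[0.482, -0.0375, 0.077] shift [-0.4929  0.1544  0.4577]
turn 14 q7 -0.040408342048779855
```

>>> send_rows(
  rows="-0.045 0 0.042 1 -0.8; -0.09 0 0.083 3 -0.8; -0.135 0 0.125 4 -0.8; -0.18 0 0.167 5 -0.8; -0.225 0 0.208 7 -0.8; -0.27 0 0.25 8 -0.8; -0.315 0 0.292 9 -0.8; -0.36 0 0.333 10 -0.8; -0.405 0.01 0.375 12 -0.8; -0.45 0.02 0.417 13 -0.8; -0.493 0.031 0.458 14 -0.8; -0.493 0.031 0.458 14 -0.8",
  squeeze=20,
)

```text
time: 1.6
ee_pos: [0.4836, -0.0314, 0.1994]
eef_rot: [-0.503, 0.497, -0.494, 0.505]
wrist_force: [-0.2, -0.9, 0.1]
finger_gap: 0.0084
```

```bash
python3 - <<'E'
from h import *
from workcell import capture,camera_model
m=camera_model("wrist");im=capture("wrist");cv2.imwrite("pics/w1.png",im[:,:,::-1]);np.save("w1.npy",m)
for n,P in dict(g12=(.4815,-.0375,.0904),g18=(.48,.1495,.0904),pin=(.609,.139,.126)).items():print(n,proj(m,P).round(0))
E
python3 mv.py .482 -.0375 .2 .482 -.0375 .077 90
```

```text
g12 [[335. 241.]]
g18 [[ 85. 239.]]
pin [[14. 31.]]
t 1.65 pos [ 0.4826 -0.0351  0.1996] gap 0.0085 F [-0.2  0.1 -0.1]
tool x [ 0.012 -1.    -0.003] y [-0.002  0.003 -1.   ] z [ 1.     0.012 -0.002]
[0.482, -0.0375, 0.2] shift [ 0.0024 -0.0004 -0.0006]
[0.482, -0.0375, 0.077] shift [ 0.0028  0.1226 -0.0003]
turn 0 q7 -1.586784419737033
```

View pics/w1.png

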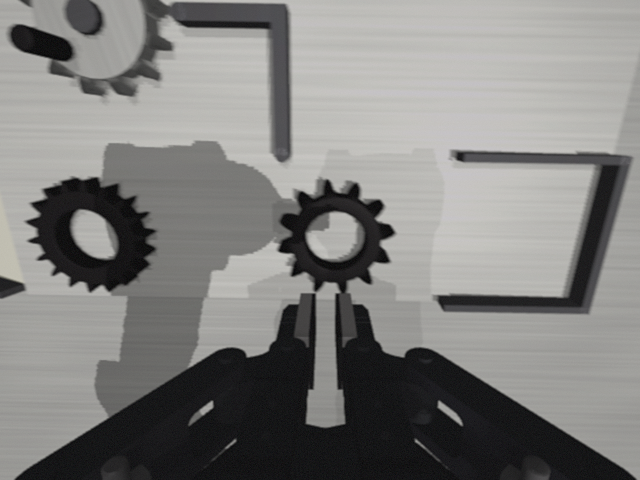

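The wrist view confirms 12 teeth under the gripper, bore centre at (335,236), about 4 mm from the prediction. I'll go in with the fingers shut, then widen them in the bore.

>>> send_rows(
  rows="0.0025 0.04 0.001 0 -1; 0.0025 0.08 0.001 0 -1; 0.0025 0.11 0.001 0 -1; 0.0025 0.122 0.001 0 -1; 0.0025 0.122 0.001 0 -1; 0.0025 0.122 0.001 0 -0.8; 0.0025 0.122 0.001 0 -0.75; 0.0025 0.122 0.001 0 -0.75",
)

```text
time: 2.65
ee_pos: [0.4837, -0.0372, 0.0783]
eef_rot: [-0.503, 0.498, -0.496, 0.504]
wrist_force: [0.5, -0.5, 0.6]
finger_gap: 0.0105
```

```bash
python3 mv.py .482 .0538 .077 .5 .0538 .077 .575 .0538 .077 .58 .0538 .077 90
```

```text
t 2.65 pos [ 0.4837 -0.0372  0.0783] gap 0.0105 F [ 0.5 -0.5  0.6]
tool x [ 0.012 -1.    -0.003] y [-0.001  0.003 -1.   ] z [ 1.     0.012 -0.001]
[0.482, 0.0538, 0.077] shift [-0.091   0.0016 -0.0006]
[0.5, 0.0538, 0.077] shift [-0.0908  0.0015  0.0174]
[0.575, 0.0538, 0.077] shift [-0.0899  0.0015  0.0924]
[0.58, 0.0538, 0.077] shift [-0.0898  0.0015  0.0974]
turn 0 q7 -1.6151428497875266
```

>>> send_rows(
  rows="-0.025 0.001 0 0 -0.75; -0.05 0.001 0 0 -0.75; -0.075 0.001 0 0 -0.75; -0.092 0.001 0 0 -0.75; -0.092 0.001 0 0 -0.75; -0.092 0.001 0.02 0 -0.75; -0.092 0.001 0.04 0 -0.75; -0.091 0.001 0.06 0 -0.75; -0.0905 0.001 0.075 0 -0.75; -0.09 0.001 0.09 0 -0.75; -0.09 0.001 0.1 0 -0.75; -0.09 0.001 0.1 0 -0.75",
)

```text
time: 4.15
ee_pos: [0.583, 0.0532, 0.0774]
eef_rot: [-0.502, 0.498, -0.496, 0.503]
wrist_force: [0.5, -0.5, -0.5]
finger_gap: 0.0105
```

```bash
python3 mv.py .579 .0538 .077; python3 - <<'E'
from h import *
from workcell import capture,camera_model
m=camera_model("wrist");im=capture("wrist");t=capture("top")
a=cv2.resize(t[190:320,200:360],(640,520),interpolation=cv2.INTER_CUBIC)
cv2.imwrite("pics/t2.png",a[:,:,::-1])
E
```

```text
t 4.15 pos [0.583  0.0532 0.0774] gap 0.0105 F [ 0.5 -0.5 -0.5]
tool x [ 0.011 -1.    -0.003] y [-0.     0.003 -1.   ] z [ 1.     0.011 -0.   ]
[0.579, 0.0538, 0.077] shift [-0.0006  0.0004 -0.004 ]
```

View pics/t2.png

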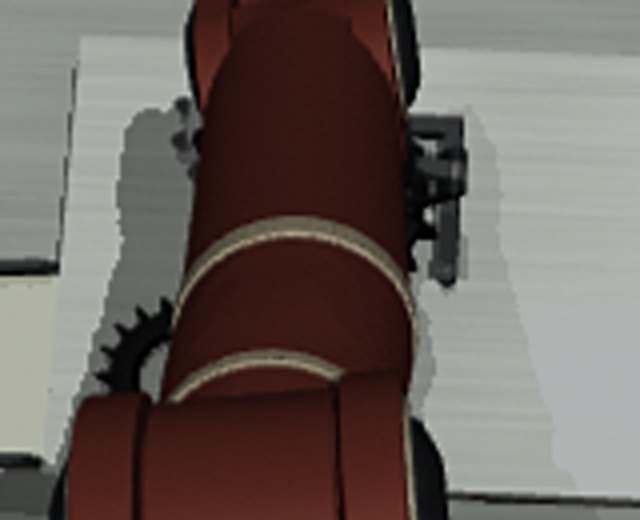

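The arm hides the nest, but the TCP reached the nest x with no contact force. I'll push a few mm further to seat it.

>>> send_rows(
  rows="0.0 0 0.003 0 -0.75; 0.001 0 0.005 0 -0.75; 0.002 0 0.006 0 -0.75; 0.002 0 0.006 0 -0.75",
)

```text
time: 4.75
ee_pos: [0.5879, 0.0517, 0.0773]
eef_rot: [-0.503, 0.498, -0.496, 0.503]
wrist_force: [0.1, -0.2, 0.5]
finger_gap: 0.0106
```

>>> send_rows(
  rows="0.0 0 -0.005 0 -0.9; 0.0 0 -0.005 0 -0.95; 0 -0.03 -0.005 0 -0.95; 0 -0.08 -0.005 0 -0.95; 0 -0.13 -0.01 0 -0.8; 0 -0.14 -0.05 0 -0.6; 0 -0.14 -0.05 0 -0.6; 0 -0.14 -0.05 0 -0.6",
)

```text
time: 5.75
ee_pos: [0.5386, 0.0506, 0.2174]
eef_rot: [-0.503, 0.498, -0.496, 0.503]
wrist_force: [0.6, -0.0, 0.3]
finger_gap: 0.017
```

```bash
python3 - <<'E'
from h import *
from workcell import capture,camera_model
m=camera_model("wrist");im=capture("wrist");np.save("w3.npy",m);cv2.imwrite("pics/w3.png",im[:,:,::-1])
for n,P in dict(nest=(.579,.0538,.0904),post=(.6249,.1199,.099),pin=(.609,.139,.126),pinbase=(.609,.139,.091)).items():print(n,proj(m,P).round(0))
E
python3 mv.py
```

```text
nest [[323. 180.]]
post [[228. 114.]]
pin [[188. 139.]]
pinbase [[206. 138.]]
t 5.8 pos [0.5388 0.0506 0.2171] gap 0.0175 F [-0.6  0.3  0.2]
tool x [ 0.012 -1.    -0.003] y [-0.002  0.003 -1.   ] z [ 1.     0.012 -0.002]
```

View pics/w3.png

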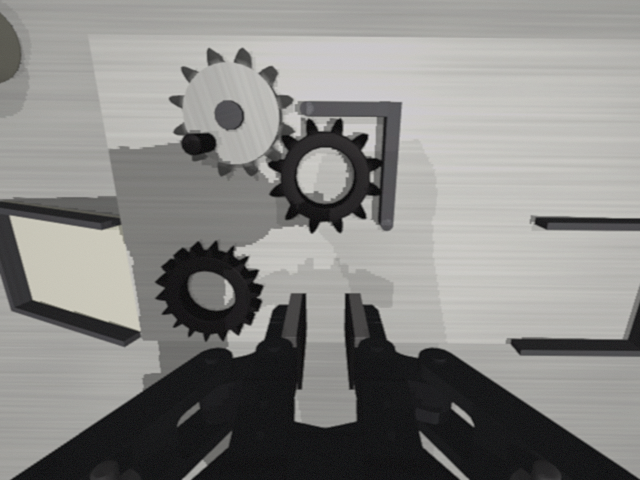

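The gear sits in the corner in mesh: bore at (325,177), post at (229,115). The crank pin top is at (187,145), so the joint is about 0.28. Now the crank moves.

```bash
python3 - <<'E'
from h import *
m=np.load("w3.npy",allow_pickle=True).item()
print("pin top",back(m,(187,145),.126).round(4),"base side",back(m,(212,140),.091).round(4),"gear",back(m,(325,177),.0904).round(4),"g18",back(m,(210,290),.0904).round(4))
E
python3 mv.py .606 .138 .17 .606 .138 .105
```

```text
pin top [[0.6056 0.1403 0.126 ]] base side [[0.6073 0.1349 0.091 ]] gear [[0.5814 0.0521 0.0904]] g18 [[0.4861 0.1474 0.0904]]
t 5.8 pos [0.5388 0.0506 0.2171] gap 0.0175 F [-0.6  0.3  0.2]
tool x [ 0.012 -1.    -0.003] y [-0.002  0.003 -1.   ] z [ 1.     0.012 -0.002]
[0.606, 0.138, 0.17] shift [-0.0864  0.0472  0.0684]
[0.606, 0.138, 0.105] shift [-0.0863  0.1122  0.0685]
```

>>> send_rows(
  rows="-0.03 0.01 0.023 0 -0.1; -0.06 0.03 0.046 0 -0.1; -0.086 0.047 0.068 0 -0.1; -0.086 0.047 0.068 0 -0.1; -0.086 0.07 0.068 0 -0.1; -0.086 0.09 0.068 0 -0.1; -0.086 0.112 0.068 0 -0.1; -0.086 0.112 0.068 0 -0.1; -0.086 0.112 0.068 0 -1; -0.086 0.112 0.068 0 -1; -0.086 0.112 0.068 0 -1; -0.086 0.112 0.068 0 -1",
  squeeze=20,
)

```text
time: 7.3
ee_pos: [0.6064, 0.1378, 0.1063]
eef_rot: [-0.502, 0.498, -0.496, 0.504]
wrist_force: [-0.0, 0.7, 4.4]
finger_gap: 0.0133
```

```bash
cat > arc.py <<'E'
from h import *
from workcell import monitor
import sys
s=monitor.get_state();M=R.from_quat(s["eef_rot"]).as_matrix()
p=np.array(s["ee_pos"]);c=np.array([.6249,.1199]);d=p[:2]-c
print(s["time"],p.round(4),"gap",s["finger_gap"],"F",np.round(s["wrist_force"],1),"rad",np.hypot(*d).round(4),"joint",((np.degrees(np.arctan2(d[1],d[0]))-120)%360).round(1))
for a in map(float,sys.argv[1:]):
    w=np.r_[c+.026*np.array([np.cos(np.radians(a)),np.sin(np.radians(a))]),p[2]];print(a,(M.T@(w-p)).round(4))
E
python3 arc.py 140 150 160 170 180 190 200 210 220 230 236 240
```

```text
7.3 [0.6064 0.1378 0.1063] gap 0.013301022408687063 F [-0.   0.7  4.4] rad 0.0258 joint 15.9
140.0 [ 0.0012 -0.     -0.0014]
150.0 [ 0.0049 -0.     -0.0041]
160.0 [ 0.009 -0.    -0.006]
170.0 [ 0.0133 -0.     -0.0073]
180.0 [ 0.0178 -0.0001 -0.0077]
190.0 [ 0.0224 -0.0001 -0.0074]
200.0 [ 0.0267 -0.0001 -0.0062]
210.0 [ 0.0309 -0.0001 -0.0044]
220.0 [ 0.0346 -0.0001 -0.0018]
230.0 [ 0.0379 -0.0001  0.0013]
236.0 [ 0.0395 -0.0001  0.0035]
240.0 [ 0.0405 -0.0001  0.005 ]
```

>>> send_rows(
  rows="0.003 -0.001 -0.0028 0 -1; 0.007 -0.001 -0.005 0 -1; 0.011 -0.001 -0.0067 0 -1; 0.0155 -0.001 -0.0076 0 -1; 0.02 -0.001 -0.0076 0 -1; 0.0245 -0.001 -0.007 0 -1; 0.0285 -0.001 -0.0055 0 -1; 0.0325 -0.001 -0.0035 0 -1; 0.036 -0.001 -0.0005 0 -1; 0.0385 -0.001 0.002 0 -1; 0.0395 -0.001 0.0035 0 -1; 0.0395 -0.001 0.0035 0 -1",
)

```text
time: 8.8
ee_pos: [0.6063, 0.1008, 0.1062]
eef_rot: [0.504, -0.5, 0.493, -0.503]
wrist_force: [-3.9, 3.5, 0.9]
finger_gap: 0.0132
```

```bash
python3 arc.py 236 240 245
```

```text
8.8 [0.6063 0.1008 0.1062] gap 0.013225746444843893 F [-3.9  3.5  0.9] rad 0.0267 joint 105.7
236.0 [ 0.0025 -0.      0.004 ]
240.0 [ 0.0035 -0.0001  0.0056]
245.0 [ 0.0046 -0.0001  0.0076]
```

>>> send_rows(
  rows="0.0015 0 0.002 0 -1; 0.003 0 0.004 0 -1; 0.004 0 0.006 0 -1; 0.005 0 0.007 0 -1; 0.005 0 0.007 0 -1; 0.005 0 0.007 0 -1",
  squeeze=60,
)

```text
time: 9.55
ee_pos: [0.6067, 0.1003, 0.1063]
eef_rot: [0.508, -0.503, 0.487, -0.502]
wrist_force: [-12.5, 5.2, 10.7]
finger_gap: 0.0117
```

```bash
python3 arc.py 236 ; python3 - <<'E'
from h import *
from workcell import capture,camera_model
m=camera_model("wrist");im=capture("wrist");np.save("w4.npy",m);cv2.imwrite("pics/w4.png",im[:,:,::-1])
for a in (220,225,230,235):
    r=np.radians(a);print(a,proj(m,[[.6249+.026*np.cos(r),.1199+.026*np.sin(r),z] for z in(.126,.091)]).round(0).tolist())
print(proj(m,[(.5814,.0521,.0904),(.6249,.1199,.099)]).round(0))
E
```

```text
9.55 [0.6067 0.1003 0.1063] gap 0.011711082992258866 F [-12.5   5.2  10.7] rad 0.0267 joint 107.0
236.0 [ 0.0021 -0.0001  0.0036]
220 [[319.0, 341.0], [321.0, 299.0]]
225 [[323.0, 338.0], [324.0, 296.0]]
230 [[327.0, 334.0], [327.0, 293.0]]
235 [[330.0, 330.0], [330.0, 290.0]]
[[418. 341.]
 [284. 267.]]
```

View pics/w4.png

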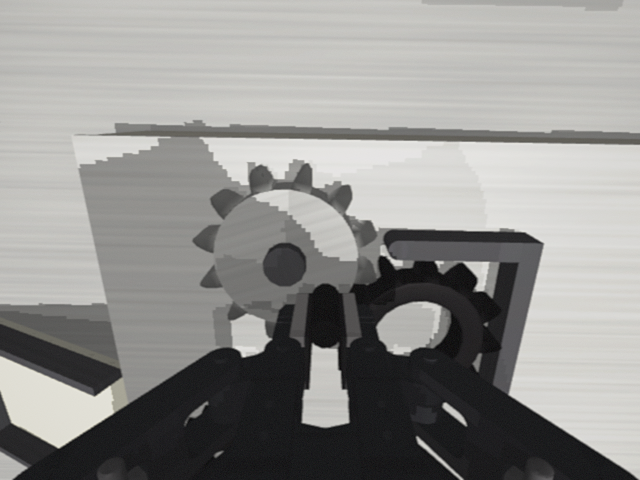

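The pin is gripped at about (325,292), which gives 105–110° for the joint, and it's resisting. It is probably at the stop. I'll lean on it a little more, then back off and look.

>>> send_rows(
  rows="0.005 0 0.004 0 -1; 0.009 0 0.008 0 -1; 0.012 0 0.011 0 -1; 0.012 0 0.011 0 -1; 0.012 0 0.011 0 -1",
)

```text
time: 10.22
ee_pos: [0.6096, 0.0985, 0.1063]
eef_rot: [0.511, -0.508, 0.478, -0.502]
wrist_force: [-15.4, 11.9, 11.3]
finger_gap: 0.0115
```

```bash
python3 arc.py 225 
```

```text
10.225 [0.6096 0.0985 0.1063] gap 0.011505619905525564 F [-15.4  11.9  11.3] rad 0.0263 joint 114.4
225.0 [-0.0031  0.0002 -0.003 ]
```

>>> send_rows(
  rows="-0.002 0 -0.002 0 -1; -0.002 0 -0.002 0 -0.5; -0.002 0 -0.002 0 -0.3; 0 0 -0.002 0 -0.3; 0 -0.03 -0.002 0 -0.3; 0 -0.06 -0.01 0 -0.4; 0.02 -0.1 -0.04 0 -0.6; 0.025 -0.11 -0.07 0 -0.6; 0.025 -0.11 -0.07 0 -0.6; 0.025 -0.11 -0.07 0 -0.6",
  squeeze=20,
)

```text
time: 11.48
ee_pos: [0.5452, 0.0692, 0.2183]
eef_rot: [0.511, -0.508, 0.478, -0.502]
wrist_force: [0.6, -0.6, 0.2]
finger_gap: 0.017
```

```bash
python3 mv.py 90; python3 - <<'E'
from h import *
from workcell import capture,camera_model
m=camera_model("wrist");im=capture("wrist");np.save("w5.npy",m);cv2.imwrite("pics/w5.png",im[:,:,::-1])
for a in (220,225,230,235):
    r=np.radians(a);print(a,proj(m,[[.6249+.026*np.cos(r),.1199+.026*np.sin(r),z] for z in(.126,.091)]).round(0).tolist())
print(proj(m,[(.5814,.0521,.0904),(.6249,.1199,.099)]).round(0))
E
```

```text
t 11.47 pos [0.5452 0.0692 0.2183] gap 0.017 F [ 0.6 -0.6  0.2]
tool x [ 0.027 -0.999 -0.021] y [-0.038  0.02  -0.999] z [ 0.999  0.028 -0.038]
turn 1 q7 -1.7385244685022743
220 [[278.0, 152.0], [285.0, 146.0]]
225 [[281.0, 149.0], [288.0, 144.0]]
230 [[283.0, 147.0], [290.0, 142.0]]
235 [[285.0, 144.0], [291.0, 139.0]]
[[353. 181.]
 [259. 117.]]
```

View pics/w5.png

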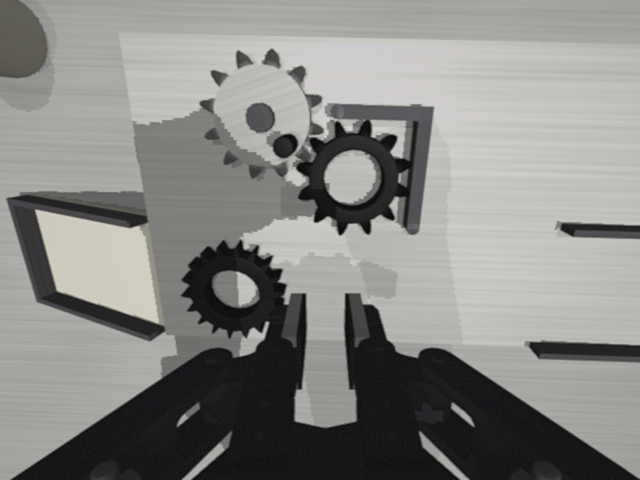

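The pin at (285,145) matches about 234°, so the joint is about 2.0 (the stop), and the gear is still meshed in the corner. Next is the 18-tooth gear.

```bash
python3 - <<'E'
from h import *
m=np.load("w5.npy",allow_pickle=True).item()
print("g18",back(m,(236,288),.0904).round(4),"g12",back(m,(353,179),.0904).round(4))
E
python3 mv.py .483 .149 .14 .483 .149 .077 90
```

```text
g18 [[0.4868 0.1467 0.0904]] g12 [[0.5826 0.0524 0.0904]]
t 11.53 pos [0.5452 0.0694 0.2179] gap 0.0172 F [ 1.  -0.  -0.3]
tool x [ 0.027 -0.999 -0.021] y [-0.039  0.02  -0.999] z [ 0.999  0.028 -0.038]
[0.483, 0.149, 0.14] shift [-0.0796  0.0819 -0.0569]
[0.483, 0.149, 0.077] shift [-0.0782  0.1448 -0.0545]
turn 1 q7 -1.738496692363334
```

>>> send_rows(
  rows="-0.027 0.02 -0.02 0 -1; -0.054 0.05 -0.04 0 -1; -0.0796 0.08 -0.057 0 -1; -0.0796 0.082 -0.057 0 -1; -0.079 0.11 -0.056 0 -1; -0.0782 0.135 -0.0545 0 -1; -0.0782 0.144 -0.0545 0 -1; -0.0782 0.144 -0.0545 0 -1; -0.0782 0.144 -0.0545 0 -0.8; -0.0782 0.144 -0.0545 0 -0.75; -0.0782 0.144 -0.0545 0 -0.75",
)

```text
time: 12.9
ee_pos: [0.4834, 0.149, 0.0783]
eef_rot: [0.511, -0.508, 0.478, -0.503]
wrist_force: [-0.1, -0.1, -0.5]
finger_gap: 0.0106
```

```bash
python3 mv.py .479 .1 .078 .479 -.1 .078 .485 -.16 .078 .485 -.186 .078 90
```

```text
t 12.9 pos [0.4834 0.149  0.0783] gap 0.0106 F [-0.1 -0.1 -0.5]
tool x [ 0.027 -0.999 -0.021] y [-0.038  0.02  -0.999] z [ 0.999  0.028 -0.037]
[0.479, 0.1, 0.078] shift [ 0.0489 -0.0005 -0.0058]
[0.479, -0.1, 0.078] shift [ 0.2487 -0.0046 -0.0114]
[0.485, -0.16, 0.078] shift [ 0.3089 -0.006  -0.0071]
[0.485, -0.186, 0.078] shift [ 0.3349 -0.0066 -0.0078]
turn 1 q7 -1.9299106123781509
```

>>> send_rows(
  rows="0.025 0 -0.005 0 -0.75; 0.055 -0.001 -0.006 0 -0.75; 0.085 -0.0015 -0.007 0 -0.75; 0.115 -0.002 -0.008 0 -0.75; 0.145 -0.0025 -0.009 0 -0.75; 0.175 -0.003 -0.01 0 -0.75; 0.205 -0.0037 -0.011 0 -0.75; 0.235 -0.0043 -0.011 0 -0.75; 0.265 -0.005 -0.01 0 -0.75; 0.29 -0.0055 -0.008 0 -0.75; 0.308 -0.006 -0.007 0 -0.75; 0.308 -0.006 -0.007 0 -0.75",
)

```text
time: 14.4
ee_pos: [0.485, -0.1606, 0.0781]
eef_rot: [0.51, -0.508, 0.479, -0.502]
wrist_force: [-0.7, -0.1, -0.0]
finger_gap: 0.0108
```

```bash
python3 mv.py .485 -.186 .078 .485 -.184 .078
```

```text
t 14.4 pos [ 0.485  -0.1606  0.0781] gap 0.0108 F [-0.7 -0.1 -0. ]
tool x [ 0.025 -0.999 -0.021] y [-0.037  0.02  -0.999] z [ 0.999  0.025 -0.037]
[0.485, -0.186, 0.078] shift [ 0.0254 -0.0004 -0.0007]
[0.485, -0.184, 0.078] shift [ 0.0234 -0.0004 -0.0006]
```

>>> send_rows(
  rows="0.012 0 0 0 -0.75; 0.024 0 0 0 -0.75; 0.024 0 0 0 -0.75; 0.023 0 0 0 -0.95; 0.023 0 0 0 -1; 0.023 -0.03 -0.001 0 -1; 0.023 -0.08 -0.003 0 -1; 0.023 -0.122 -0.004 0 -1; 0.023 -0.122 -0.004 0 -1",
)

```text
time: 15.52
ee_pos: [0.4885, -0.1863, 0.2031]
eef_rot: [0.509, -0.505, 0.482, -0.503]
wrist_force: [0.2, 0.5, -1.0]
finger_gap: -0.0004
```

```bash
python3 - <<'E'
from h import *
from workcell import capture,camera_model
m=camera_model("wrist");im=capture("wrist");np.save("w6.npy",m);cv2.imwrite("pics/w6.png",im[:,:,::-1])
print(proj(m,[(.4854,-.1803,.0904),(.4854,-.2352,.0704),(.4294,-.1252,.0704),(.5414,-.1252,.0704)]).round(0))
E
python3 mv.py .579 .0538 .14 .579 .0538 .078 90
```

```text
[[320. 237.]
 [389. 231.]
 [256. 288.]
 [250. 156.]]
t 15.57 pos [ 0.4869 -0.1859  0.201 ] gap 0.0001 F [-0.4 -0.1 -0. ]
tool x [ 0.025 -0.999 -0.02 ] y [-0.034  0.019 -0.999] z [ 0.999  0.026 -0.034]
[0.579, 0.0538, 0.14] shift [-0.2361  0.0623  0.1003]
[0.579, 0.0538, 0.078] shift [-0.2348  0.1243  0.1023]
turn 1 q7 -1.3214530166614131
```

View pics/w6.png

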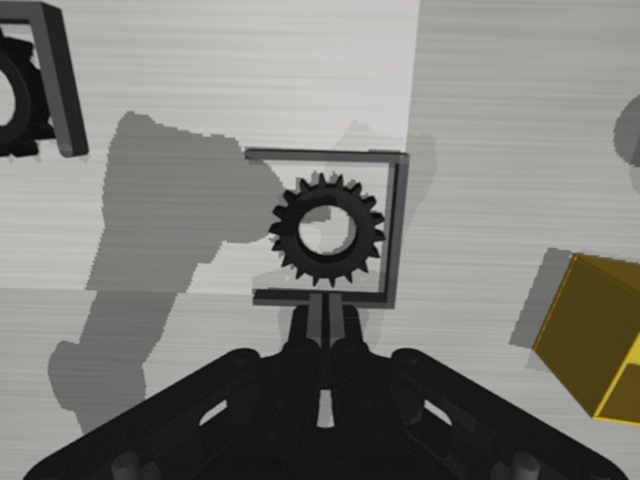

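The 18-tooth gear is inside the bay with its bore at (327,231), about y -245 and x -67 in station coordinates. Both are within limits. Next I'll fetch the 12-tooth gear.

>>> send_rows(
  rows="-0.05 0 0.02 0 -1; -0.1 0 0.04 0 -1; -0.15 0 0.065 0 -1; -0.2 0.03 0.085 0 -1; -0.236 0.062 0.1 0 -1; -0.236 0.062 0.1 0 -1; -0.2355 0.09 0.101 0 -1; -0.235 0.115 0.102 0 -1; -0.235 0.124 0.1025 0 -1; -0.235 0.124 0.1025 0 -0.8; -0.235 0.124 0.1025 0 -0.75; -0.235 0.124 0.1025 0 -0.75",
)

```text
time: 17.08
ee_pos: [0.5798, 0.0539, 0.0792]
eef_rot: [0.509, -0.506, 0.481, -0.503]
wrist_force: [0.5, 0.0, -0.0]
finger_gap: 0.0107
```

```bash
python3 mv.py .55 .0538 .078 .485 .0538 .078 .485 .15 .078 .485 .215 .078 .485 .225 .078 90
```

```text
t 17.07 pos [0.5798 0.0539 0.0792] gap 0.0107 F [ 0.5  0.  -0. ]
tool x [ 0.025 -0.999 -0.02 ] y [-0.032  0.019 -0.999] z [ 0.999  0.026 -0.032]
[0.55, 0.0538, 0.078] shift [-0.0006  0.0022 -0.0297]
[0.485, 0.0538, 0.078] shift [-0.0022  0.0043 -0.0947]
[0.485, 0.15, 0.078] shift [-0.0984  0.0061 -0.0922]
[0.485, 0.215, 0.078] shift [-0.1634  0.0073 -0.0905]
[0.485, 0.225, 0.078] shift [-0.1734  0.0075 -0.0902]
turn 1 q7 -1.798409008747148
```

>>> send_rows(
  rows="-0.001 0.001 -0.015 0 -0.75; -0.001 0.002 -0.035 0 -0.75; -0.001 0.003 -0.06 0 -0.75; -0.002 0.0035 -0.08 0 -0.75; -0.002 0.0043 -0.095 0 -0.75; -0.002 0.0043 -0.095 0 -0.75; -0.025 0.0045 -0.094 0 -0.75; -0.05 0.005 -0.0935 0 -0.75; -0.075 0.0055 -0.093 0 -0.75; -0.1 0.006 -0.092 0 -0.75; -0.125 0.0065 -0.0915 0 -0.75; -0.145 0.007 -0.091 0 -0.75",
)

```text
time: 18.58
ee_pos: [0.4863, 0.1982, 0.0784]
eef_rot: [0.509, -0.506, 0.481, -0.504]
wrist_force: [-0.1, -0.6, -0.3]
finger_gap: 0.0106
```

```bash
python3 mv.py .485 .215 .08 .485 .23 .08 .485 .24 .079 .485 .26 .071 90
```

```text
t 18.57 pos [0.4863 0.1982 0.0784] gap 0.0106 F [-0.1 -0.6 -0.3]
tool x [ 0.026 -0.999 -0.021] y [-0.03   0.02  -0.999] z [ 0.999  0.026 -0.03 ]
[0.485, 0.215, 0.08] shift [-0.0168 -0.0012 -0.0009]
[0.485, 0.23, 0.08] shift [-0.0318 -0.0009 -0.0005]
[0.485, 0.24, 0.079] shift [-0.0418  0.0003 -0.0002]
[0.485, 0.26, 0.071] shift [-0.0616  0.0087  0.0006]
turn 1 q7 -2.068804194161395
```

>>> send_rows(
  rows="0 -0.001 -0.001 0 -1; -0.012 -0.001 -0.001 0 -1; -0.024 -0.001 -0.0005 0 -1; -0.034 -0.0008 -0.0005 0 -1; -0.044 0 -0.0003 0 -1; -0.054 0.004 0 0 -1; -0.064 0.008 0 0 -1; -0.074 0.012 0 0 -1; -0.084 0.016 0 0 -1; -0.094 0.02 0 0 -1; -0.094 0.02 0 0 -1",
)

```text
time: 19.95
ee_pos: [0.4828, 0.2941, 0.0601]
eef_rot: [0.509, -0.506, 0.48, -0.505]
wrist_force: [0.4, 1.1, 0.5]
finger_gap: -0.0001
```

```bash
python3 mv.py
```

```text
t 19.95 pos [0.4828 0.2941 0.0601] gap -0.0001 F [0.4 1.1 0.5]
tool x [ 0.028 -0.999 -0.022] y [-0.031  0.021 -0.999] z [ 0.999  0.028 -0.03 ]
```

>>> send_rows(
  rows="-0.001 -0.02 0 0 -1; -0.001 -0.05 0 0 -1; -0.001 -0.1 -0.002 0 -1; -0.001 -0.14 -0.004 0 -1; -0.001 -0.15 -0.005 0 -1; -0.001 -0.15 -0.005 0 -1; -0.001 -0.15 -0.005 0 -1; -0.001 -0.15 -0.005 0 -1",
)

```text
time: 20.95
ee_pos: [0.4817, 0.2913, 0.2086]
eef_rot: [0.51, -0.506, 0.48, -0.503]
wrist_force: [-0.3, 0.0, -0.1]
finger_gap: 0.0001
```

```bash
python3 - <<'E'
from h import *
from workcell import capture,camera_model
m=camera_model("wrist");im=capture("wrist");np.save("w7.npy",m);cv2.imwrite("pics/w7.png",im[:,:,::-1])
# lane frame: n = slope normal
c,n=np.cos(np.radians(22)),np.sin(np.radians(22))
o=np.array([.4846,.3317,.0274])
L=lambda x,y,z:o+x*np.array([1,0,0])+y*np.array([0,c,-n])+z*np.array([0,n,c])
print("bore top centre if at stop",proj(m,[L(0,0,.02),L(0,.01,.02),L(.01,0,.02),L(0,.045,.018),L(-.052,.045,.018),L(.052,.045,.018)]).round(0).tolist())
E
python3 mv.py
```

```text
bore top centre if at stop [[275.0, 209.0], [265.0, 208.0], [275.0, 198.0], [234.0, 203.0], [238.0, 255.0], [231.0, 145.0]]
t 21.0 pos [0.4818 0.2915 0.2088] gap 0.0002 F [ 0.1  0.4 -0.6]
tool x [ 0.028 -0.999 -0.02 ] y [-0.033  0.019 -0.999] z [ 0.999  0.028 -0.032]
```

View pics/w7.png

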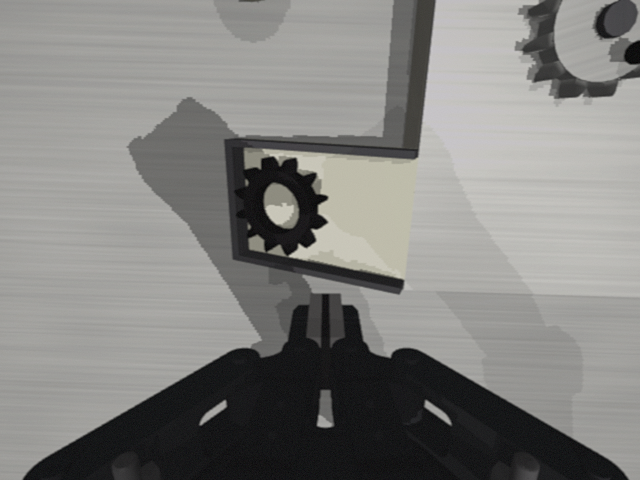

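```bash
python3 -c "
from workcell import hand_in,monitor
print(hand_in(),monitor.get_state()['time'])"
```

```text
the job is handed in; nothing more can be done
the job is handed in; nothing more can be done
```

The job is handed in, at about 21 s of the 72 s allowed. No verdict is reported, so what follows rests on my own checks.

- **Mesh:** I slid the 12-tooth gear along the fence into its corner. In the picture its centre was 80.5 mm from the master's axis, below the 84.5 mm limit.
- **Master:** I turned the crank anticlockwise until it resisted. The pin stood at about 234°, so the joint was near 2.0 rad, and the gear was still in mesh afterwards. A first push seemed to stop at about 1.85 rad, so I leaned on it further to reach the stop.
- **18-tooth gear:** It lies in the bay at about station x -67, y -245 mm, within the limits.
- **12-tooth gear:** It slid down the lane and its teeth touch the stop in the last picture. Its bore centre was about 6 pixels (about 6 mm) short of where I predicted. The lane's own corners were off by about as much, so I put it down to camera and station-fit bias and did not measure the gear's distance from the stop any more closely.
- **Bystanders and contact:** The arm did not go near the bystanders, but I did not measure them again at the end. It was held clear of everything at hand-in.

The wrist camera disagreed with the top and scene views by 2–4 mm throughout. I allowed for that by entering each bore with the fingers shut.

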